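# Fit a bench lamp's swivel bracket and hold its arm for the pivot bolt

### The job

Put this bench lamp together: push the forked swivel bracket's sleeve right down onto the spigot of the round base, upright and fully home, and let go of it. Then pick up the white lamp arm, bring the knuckle at its end between the bracket's two cheeks so that the three holes line up for the pivot bolt, and finish while still holding the lamp arm there, motionless and clear of the bench, for a colleague to put the bolt in. Leave the jar, bottle, brush pot and bolt dish where they are.

Things in the scene. Friction and masses are not known exactly. Their poses are not given: they have to be found in the camera images.
- spigot_foot (a point): white round lamp base, 180 mm across, 22 mm thick, immovable. A round boss 42 mm across in its middle rises to 34 mm above the bench; this point is the centre of the boss's flat top, where the bracket's foot comes to rest. From it a round steel spigot 14 mm in diameter stands up 34 mm, its last 10 mm tapering to 7 mm. z up
- bracket_bore (a point): loose steel bracket, 0.17 kg, 84 mm tall: point midway between its two cheeks on their hole axis, 70 mm above its foot. y = hole axis, z up; a half turn about z looks the same. Cheeks: flat plates 7 mm thick, 28 mm wide along x, 34 mm over their outsides (grip there, at this height), 11 mm holes, round tops of 14 mm radius. Slot between: 20 mm wide, open above and at both x ends, floor 24 mm below
- bracket_foot (a point): centre of the underside of the bracket's foot, on the axis of its sleeve, 70 mm below bracket_bore. Sleeve 40 mm long, 26 mm outside, bore 17 mm, open below, with a foot collar 36 mm across, 6 mm high. On the spigot it slides down freely until the foot meets the boss, and can then swivel about the spigot; let go, it stays as turned
- tube_grip (a point): loose lamp arm, 0.26 kg, 288 mm long, lying on the bench: white box tube 16 mm wide (y), 22 mm high (z), steel knuckle at one end, elbow with two black knobs at the other. Point at the middle of the tube's section, near the centre of mass, 14 mm above the bench; grip here across the width. x along the arm from knuckle to elbow, y = axis of the knuckle's hole, z up
- knuckle (a point): centre of the arm's knuckle, 100 mm from tube_grip towards -x: flat steel ring 28 mm across, 14 mm thick (along y), with an 11 mm hole along y; it enters the bracket's slot with 3 mm to spare each side. Same axes as tube_grip. A neck 14 mm wide joins it to a black cap 17 mm wide that begins 27 mm from the hole
- elbow (a point): centre of the elbow joint at the other end of the lamp arm, 160 mm from tube_grip towards +x; its knobs are 28 mm across and the elbow is 42 mm wide along y
- jar: bystander: white jar with a white lid, 56 mm across, 68 mm tall; origin at the centre of its underside
- bottle: bystander: amber glass bottle with a black cap, 52 mm across, 125 mm tall; origin at the centre of its underside
- brush_pot: bystander: white ceramic pot 76 mm across and 92 mm tall with brushes standing in it, 195 mm tall in all; origin at the centre of its underside
- bolt_dish: bystander: shallow round steel dish 80 mm across and 20 mm tall holding the pivot bolt, a washer and a hand nut; origin at the centre of its underside
Things that resemble listed ones, but are neither listed nor needed, are in the scene too. There is more than one size of the part that bears spigot_foot; the job needs the smaller. What is shaped like the part that bears bracket_bore but red or yellow is not meant.

How it is judged:
By the outcome, as a careful person would: the job done as asked, in the order asked, and still so for the second after the job is handed in, while the arm keeps its last pose, push and grip.
It also fails if it takes over 54 s, if anything falls off the work surface, if the arm or the gripper's body presses on something with over 40 N, if the wrist force passes 120 N, or if a joint passes its speed limit or range.

### The arm

A 7-joint arm with a two-finger parallel gripper is mounted at the origin on the work surface. World frame = base frame: x ahead of the robot, y to its left, z up, the work surface at z = 0. Lengths are in m, angles in degrees, forces in N, time in s.
With the tool pointing down it reaches from about 0.35 to 0.9 m from the base axis. Payload 8.1 kg.
Tool frame: the origin (TCP) lies between the finger pads; the fingertips stand 19 mm ahead of it and the grasp point (between the pads) is the TCP; z points along the fingers, y is the line along which they close (so a half turn about z gives the same grasp; the last joint's range is limited). The gripper opens to 85 mm and grips with 20 to 120 N. Pads are 22 mm wide; open, the fingers measure 114 mm over their backs; the gripper's body (76 mm by 85 mm) begins 54 mm behind the grasp point. The pads swing forward as they close: fully open they stand 13 mm farther back than shut.
Start: joints at [63.965, 24.895, 1.432, 90.138, -0.665, 64.973, -4.303], TCP at [0.215, -0.587, 0.25] pointing down, gripper open.
Joint ranges: [-149.89, 149.89], [-25.12, 119.58], [-72.63, 75.52], [4.76, 147.25], [-75.54, 255.54], [6.69, 114.76], [-157.13, 157.13]. Speed limits (degrees/s): [127.2, 127.2, 172.46, 172.46, 180, 180, 180].

### API

Orientations are given as a 3x3 rotation matrix whose columns are the frame's x, y, z axes.
In Python, from cell import monitor, camera, camera_model, bot, search_frame, outline_of, spot_point gives the robot as it stands.
- The arm moves only by the tool servo_tool, never from a script. Its arguments are lists of equal length, an entry for each row: "slide": the shift along the world's x, y, z in units of 1 m (1.0 is 1 m), a list of three; "angular": the turn, a rotation vector about the world's x, y, z in units of 30 degrees (1.0 is 30 degrees), a list of three; "gripper": the closure, from 0 (fully open) to 1 (shut). In form: {"slide": [[tx, ty, tz], ...], "angular": [[rx, ry, rz], ...], "gripper": [gripper, ...]}. A call has 1 to 10 rows; each row is the pose to reach, as a shift and turn from the pose commanded when the call began; what a row does not reach only later rows make up. A row lasts 1/12 s, in which the tool goes at most 41.7 mm and 7.16 degrees, less where a joint would pass 70% of its speed; a pose out of reach is approached as far as the arm can. A call with a number of a shift or a turn outside -1 to 1 is refused whole. A call with a gripper value outside its range is refused whole. The fingers move at their own pace and stop on an object; the grip force is fixed at half the most. Time passes only in rows, so rows that repeat a pose let the fingers close. It gives the time, the measured TCP pose, the force, the opening and the grip force at its end, in the units of the state.
- monitor.observe(): the state, without advancing time (a new reading comes with each control period).
- camera(name): name is "side" or "top" or "wrist"; returns the picture (400x640x3 uint8, red, green, blue); there is no depth.
- camera_model(name): a dict with "camera_matrix" (3x3 intrinsics, pixels), "T" (4x4, takes a point from camera to world coordinates); the wrist camera has in their place "T_tool_cam" (4x4, takes a point from camera to tool coordinates, whose origin is the TCP and whose axes are the flange's). Camera axes: x right, y down, z forward; pixel columns grow to the right and rows downward; lengths in m; the calibration is good to about 2 mm. A picture is of the moment at which its call begins: read the wrist's pose just before it. camera_model takes no time and is no camera call.
- bot.hand_in(): hands the job in; it is judged then, once.
Trained networks look in the newest picture that a camera, given by its name, has taken for a name from the list of things; names that differ only in an ending like _2 or _b are one class to them, and where a whole thing is asked for, a point or a joint stands for the part that bears it (a point fixed in the world has none). Each returns a list of dicts, best first, with "score" (0 to 1); they miss things now and then, are a little off and sometimes report something else, mostly with a low value. They report only what shows in the picture. A call takes as long as a camera call. They do not tell look-alikes from the thing itself.
- search_frame(label, camera): "bbox" ([left, top, right, bottom] in pixels, round what is visible of it).
- outline_of(label, camera): "region" (400x640 bool, what is visible of it) and "bbox" ([left, top, right, bottom] in pixels, round what is visible of it).
- spot_point(label, camera): "at" ([column, row] in pixels: a listed point, or the origin of a listed thing).
The state is a dict: "t": time; "joint_positions": joint angles; "qd": joint speeds; "joint_torque": joint torques, N m; "ee_pos": TCP position; "orientation": TCP orientation; "ft_force": force on the tool from outside, world axes, zero at the start; "torque": the same for the moment, N m; "opening": opening from 0.0 (shut) to 1.0 (fully open); "finger_force": force on a finger pad.
Only numpy, scipy, OpenCV 4.12 (cv2) and the standard library are available. Lean on these libraries where they do the work, as an engineer would, in place of code of your own. Each camera call takes 0.05 s, during which the arm holds its last target. There are 200 camera calls.

## Working session

There is one attempt and no reset: what is moved stays moved. The work goes in short steps, Python scripts to look and compute and a tool call to move; the robot and the scene stay as the last step left them, time stands still between calls to the robot, and variables do not carry over. Pictures are saved under pics/ and viewed, at most 12 in all, crops included, and the job is handed in when it is done.

Besides the shell and the picture viewer there is one more tool, called as a command line: name --argument value ..., lists and objects as JSON in quotes. servo_tool: Moves the arm, as the interface text tells. Shifts and turns lie within -1 to 1; 1 stands for 1 m of shift or 30 degrees of turn. Its arguments: {"type":"object","properties":{"slide":{"type":"array"},"angular":{"type":"array"},"gripper":{"type":"array"}},"required":["slide","angular","gripper"]}

```bash
ls; mkdir -p pics
cat > h.py <<'E'
import numpy as np, cv2, json
from cell import monitor, camera, camera_model, bot, search_frame, outline_of, spot_point
def save(n,f):
    im=camera(n); cv2.imwrite('pics/'+f,im[:,:,::-1]); return im
def ray(n,px,st=None):
    m=camera_model(n); K=np.array(m['camera_matrix'])
    if 'T' in m: T=np.array(m['T'])
    else:
        st=st or monitor.observe(); W=np.eye(4); W[:3,:3]=st['orientation']; W[:3,3]=st['ee_pos']; T=W@np.array(m['T_tool_cam'])
    d=T[:3,:3]@np.linalg.solve(K,[px[0],px[1],1.]); return T[:3,3],d
def atz(n,px,z,st=None):
    o,d=ray(n,px,st); return o+d*(z-o[2])/d[2]
def proj(n,p,st=None):
    m=camera_model(n); K=np.array(m['camera_matrix'])
    if 'T' in m: T=np.array(m['T'])
    else:
        st=st or monitor.observe(); W=np.eye(4); W[:3,:3]=st['orientation']; W[:3,3]=st['ee_pos']; T=W@np.array(m['T_tool_cam'])
    q=np.linalg.inv(T)@np.append(p,1); q=K@q[:3]; return q[:2]/q[2]
def tri(obs):
    A=np.zeros((3,3));b=np.zeros(3)
    for o,d in obs:
        d=d/np.linalg.norm(d);P=np.eye(3)-np.outer(d,d);A+=P;b+=P@o
    x=np.linalg.solve(A,b); return x
E
python3 - <<'E'
from h import *
np.set_printoptions(precision=4,suppress=True)
s=monitor.observe(); print(s['t'],s['ee_pos'],np.array(s['orientation']))
Z=dict(spigot_foot=.034,bracket_bore=.07,bracket_foot=0,tube_grip=.014,knuckle=.014,elbow=.014,jar=0,bottle=0,brush_pot=0,bolt_dish=0)
a=save('top','top0.png');b=save('side','side0.png')
for c in('top','side'):
  for k,z in Z.items():
    for r in spot_point(k,c)[:4]:
      if r['score']>.2: print(c,k,round(r['score'],2),np.round(r['at'],1),atz(c,r['at'],z))
print(camera_model('wrist'),camera_model('top')['T'],camera_model('side')['T'],monitor.observe()['t'])
E
```

```text
pics
0.0 [ 0.2151 -0.5863  0.2495] [[ 0.9388  0.3445 -0.0007]
 [ 0.3445 -0.9388  0.0015]
 [-0.0002 -0.0016 -1.    ]]
top spigot_foot 0.78 [304.2 183. ] [0.559  0.0405 0.034 ]
top spigot_foot 0.75 [223.8 290.6] [0.2168 0.277  0.034 ]
top bracket_bore 0.63 [248.  138.9] [0.6904 0.2213 0.07  ]
top bracket_bore 0.5 [237.3 168.7] [0.5924 0.2498 0.07  ]
top bracket_bore 0.48 [211.2 189. ] [0.5258 0.3272 0.07  ]
top bracket_foot 0.69 [250.1 147.5] [0.6832 0.2257 0.    ]
top bracket_foot 0.5 [243.  171.3] [0.6013 0.2449 0.    ]
top bracket_foot 0.43 [220.7 187.1] [0.5465 0.3151 0.    ]
top tube_grip 0.84 [414.1 210.7] [ 0.4801 -0.3144  0.014 ]
top knuckle 0.85 [393.2 185.6] [ 0.561  -0.2479  0.014 ]
top elbow 0.58 [450.8 246.3] [ 0.3685 -0.4289  0.014 ]
top jar 0.57 [230.8 224.1] [0.4255 0.2749 0.    ]
top bottle 0.7 [255.7 112.2] [0.8074 0.213  0.    ]
top brush_pot 0.94 [213.9 132. ] [0.7344 0.3497 0.    ]
top brush_pot 0.42 [412.7 211.2] [ 0.4805 -0.3129  0.    ]
top bolt_dish 0.98 [364.8 132.7] [ 0.7432 -0.1563  0.    ]
top bolt_dish 0.49 [211.  131.6] [0.7356 0.3596 0.    ]
side spigot_
[... 883 characters left out ...]
0.7363 0.3469 0.    ]
side bolt_dish 0.92 [244.3 189.5] [ 0.7476 -0.1618  0.    ]
{'camera_matrix': array([[296.5201,   0.    , 319.0752],
       [  0.    , 296.5201, 203.2094],
       [  0.    ,   0.    ,   1.    ]]), 'T_tool_cam': array([[-0.0007, -0.9605, -0.2784,  0.0702],
       [ 1.    , -0.0009,  0.0007, -0.0007],
       [-0.0009, -0.2784,  0.9605, -0.1234],
       [ 0.    ,  0.    ,  0.    ,  1.    ]])} [[ 0.0216 -0.9843  0.1751  0.2719]
 [-0.9998 -0.0216  0.0017 -0.019 ]
 [ 0.0022 -0.1751 -0.9845  1.372 ]
 [ 0.      0.      0.      1.    ]] [[-0.9989 -0.0325  0.0342  0.4572]
 [-0.047   0.7534 -0.6558  0.7799]
 [-0.0044 -0.6567 -0.7541  1.0358]
 [ 0.      0.      0.      1.    ]] 1.1
```

Run:
```python
import cv2,numpy as np
a=cv2.imread('pics/top0.png')[80:340,170:490];b=cv2.imread('pics/side0.png')[100:380,170:490]
cv2.imwrite('pics/v1.png',np.hstack([cv2.resize(a,(400,325)),cv2.resize(b,(400,325))]) if 0 else cv2.resize(a,(736,598)))
cv2.imwrite('pics/v2.png',cv2.resize(b,(680,595)))
```

```text
(no output)
```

View pics/v1.png

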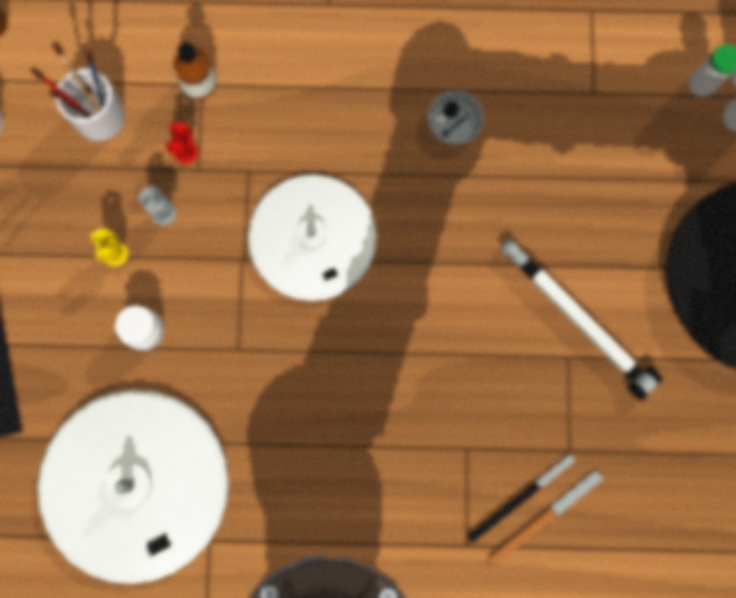

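View pics/v2.png

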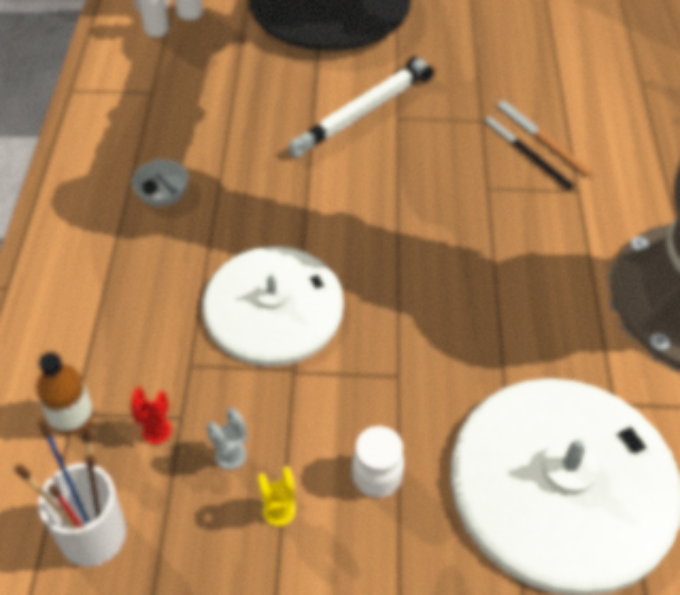

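The wanted steel bracket is the grey one, at side crop (228,440) and near (0.598, 0.247). The red one is near (0.69, 0.22) and the yellow near (0.535, 0.31). The small base is near (0.563, 0.038). The arm lies with its knuckle at (0.555, -0.254).

servo_tool --slide '[[0.36,0.78,0],[0.36,0.78,0],[0.36,0.78,0],[0.36,0.78,0],[0.36,0.78,0],[0.36,0.78,0],[0.36,0.78,0],[0.36,0.78,0],[0.36,0.78,0],[0.36,0.78,0]]' --angular '[[0,0,0],[0,0,0],[0,0,0],[0,0,0],[0,0,0],[0,0,0],[0,0,0],[0,0,0],[0,0,0],[0,0,0]]' --gripper '[0,0,0,0,0,0,0,0,0,0]'

```text
t: 1.93
ee_pos: [0.3904, -0.2066, 0.2507]
orientation: [[0.939, 0.344, 0.001], [0.344, -0.939, -0.001], [0.001, 0.001, -1.0]]
ft_force: [0.5, -0.7, -0.4]
opening: 1.002
finger_force: 0.0
```

Run:
```python
from h import *
np.set_printoptions(precision=4,suppress=True)
s=monitor.observe(); save('wrist','w0.png')
for k,z in dict(spigot_foot=.034,tube_grip=.014,knuckle=.014,elbow=.014).items():
    for r in spot_point(k,'wrist')[:3]:
      if r['score']>.2: print(k,round(r['score'],2),np.round(r['at'],1),atz('wrist',r['at'],z,s))
```

```text
tube_grip 0.81 [434.4 138.3] [ 0.481  -0.3193  0.014 ]
knuckle 0.65 [398.8  51.2] [ 0.5522 -0.2407  0.014 ]
elbow 0.82 [467.8 248.3] [ 0.3675 -0.4244  0.014 ]
```

servo_tool --slide '[[0.18,0.4,0],[0.18,0.4,0],[0.18,0.4,0],[0.18,0.4,0],[0.18,0.4,0],[0.18,0.4,0],[0.18,0.4,0],[0.18,0.4,0],[0.18,0.4,0],[0.18,0.4,0]]' --angular '[[0,0,0],[0,0,0],[0,0,0],[0,0,0],[0,0,0],[0,0,0],[0,0,0],[0,0,0],[0,0,0],[0,0,0]]' --gripper '[0,0,0,0,0,0,0,0,0,0]'

```text
t: 3.02
ee_pos: [0.5625, 0.1709, 0.25]
orientation: [[0.94, 0.341, 0.0], [0.341, -0.94, -0.001], [-0.0, 0.001, -1.0]]
ft_force: [1.1, -1.1, 0.2]
opening: 0.997
finger_force: 0.0
```

Run:
```python
from h import *
np.set_printoptions(precision=4,suppress=True)
s=monitor.observe(); print(s['ee_pos'],s['joint_positions'],max(abs(np.array(s['qd']))))
im=save('wrist','w1.png')
for k,z in dict(spigot_foot=.034,bracket_bore=.07,bracket_foot=0.).items():
    for r in spot_point(k,'wrist')[:4]:
      if r['score']>.2: print(k,round(r['score'],2),np.round(r['at'],1),atz('wrist',r['at'],z,s))
for r in outline_of('bracket_bore','wrist')[:4]: print(r['score'],r['bbox'],im[r['region']].mean(0))
```

```text
[0.5625 0.1709 0.25  ] [  -5.4085   23.5595  -23.4048   93.9883   10.1938   64.5853 -101.5347] 45.34022316990281
spigot_foot 0.72 [168.7 388. ] [0.1987 0.2719 0.034 ]
spigot_foot 0.6 [425.1 215.8] [0.5644 0.0357 0.034 ]
bracket_bore 0.72 [311.1  40.4] [0.6896 0.225  0.07  ]
bracket_bore 0.65 [176.7 164.2] [0.5352 0.3166 0.07  ]
bracket_bore 0.55 [258.1 132.8] [0.5937 0.2471 0.07  ]
bracket_foot 0.88 [203.1 153.3] [0.5384 0.3164 0.    ]
bracket_foot 0.72 [314.   59.7] [0.6861 0.222  0.    ]
bracket_foot 0.61 [267.6 129.4] [0.5935 0.2492 0.    ]
0.93 [161.6, 140.5, 217.2, 182.7] [157.8699 131.9073   5.9471]
0.79 [290.5, 15.7, 334.1, 75.0] [143.7453  46.5695  29.2933]
0.71 [236.7, 108.0, 283.0, 149.9] [118.7566 117.237  110.1257]
```

View pics/w1.png

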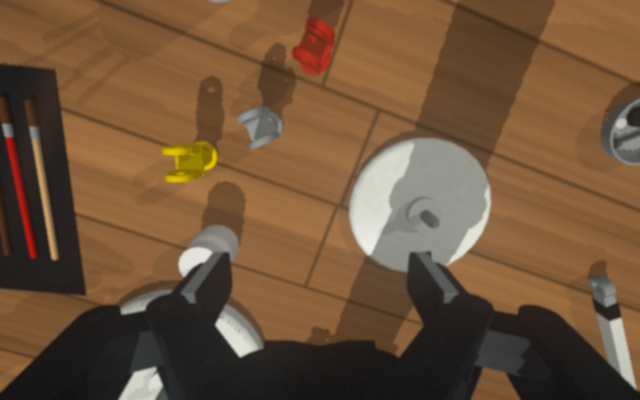

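The view shows the grey bracket at (262,126), the red at (316,45), the yellow at (190,160) and the small base's boss at (425,213). I'll move closer to fit the bracket's yaw.

servo_tool --slide '[[0.03,0.07,-0.03],[0.03,0.07,-0.03],[0.03,0.07,-0.03],[0.03,0.07,-0.03]]' --angular '[[0,0,0],[0,0,0],[0,0,0],[0,0,0]]' --gripper '[0,0,0,0]'

```text
t: 3.6
ee_pos: [0.5909, 0.2407, 0.2189]
orientation: [[0.939, 0.344, -0.002], [0.344, -0.939, -0.001], [-0.002, 0.0, -1.0]]
ft_force: [0.2, 0.1, -0.3]
opening: 1.002
finger_force: 0.0
```

```bash
cat > fit.py <<'E'
from h import *
from scipy.optimize import minimize
def cyl(r,z0,z1):
    a=np.linspace(0,2*np.pi,24); c=np.c_[r*np.cos(a),r*np.sin(a)]
    return np.r_[np.c_[c,0*a+z0],np.c_[c,0*a+z1]]
a=np.linspace(0,np.pi,13); arc=np.c_[.014*np.cos(a),.07+.014*np.sin(a)]; prof=np.r_[arc,[[-.014,.046],[.014,.046]]]
def plate(y0,y1): return np.r_[np.c_[prof[:,0],0*prof[:,0]+y0,prof[:,1]],np.c_[prof[:,0],0*prof[:,0]+y1,prof[:,1]]]
box=np.array([[x,y,z] for x in(-.014,.014) for y in(-.017,.017) for z in(.040,.046)])
PARTS=[cyl(.018,0,.006),cyl(.013,.006,.04),box,plate(.010,.017),plate(-.017,-.010)]
def render(cam,st,p,z0=0.,S=4,off=(0,0),shape=(400,640)):
    m=camera_model(cam);K=np.array(m['camera_matrix'])
    if 'T' in m:T=np.array(m['T'])
    else:
        W=np.eye(4);W[:3,:3]=st['orientation'];W[:3,3]=st['ee_pos'];T=W@np.array(m['T_tool_cam'])
    Ti=np.linalg.inv(T);c,s=np.cos(p[2]),np.sin(p[2]);R=np.array([[c,-s,0],[s,c,0],[0,0,1]])
    im=np.zeros((shape[0]*S,shape[1]*S),np.uint8)
    for P in PARTS:
        q=(Ti[:3,:3]@(R@P.T+np.array([[p[0]],[p[1]],[z0]]))+Ti[:3,3:]).T@K.T
        u=((q[:,:2]/q[:,2:]-off+.5)*S).astype(np.float32)
        h=cv2.convexHull(u)
        cv2.fillConvexPoly(im,np.round(h*16).astype(np.int32),255,shift=4)
    return cv2.resize(im,(shape[1],shape[0]),interpolation=cv2.INTER_AREA)/255.
def fit(cam,st,mask,p0,z0=0.):
    ys,xs=np.nonzero(mask);o=(xs.min()-15,ys.min()-15);o=(max(o[0],0),max(o[1],0))
    sh=(min(ys.max()+15,399)-o[1],min(xs.max()+15,639)-o[0]); M=cv2.GaussianBlur(mask[o[1]:o[1]+sh[0],o[0]:o[0]+sh[1]].astype(float),(0,0),1)
    f=lambda p:((cv2.GaussianBlur(render(cam,st,p,z0,off=o,shape=sh),(0,0),1)-M)**2).sum()/M.sum()
    res=[]
    for y in np.radians(np.arange(0,180,30)):
        r=minimize(f,[p0[0],p0[1],y],method='Nelder-Mead',options=dict(initial_simplex=np.array([p0[:2].tolist()+[y],[p0[0]+.008,p0[1],y],[p0[0],p0[1]+.008,y],[p0[0],p0[1],y+.3]]),maxiter=120))
        res.append((r.fun,r.x[0],r.x[1],np.degrees(r.x[2])%180))
    return sorted(res)[:3]
E
python3 - <<'E'
from fit import *
np.set_printoptions(precision=4,suppress=True)
s=monitor.observe(); print(s['ee_pos'],max(abs(np.array(s['qd']))))
im=save('wrist','w2.png')
for r in outline_of('bracket_bore','wrist')[:4]:
    m=r['region'];c=im[m].mean(0)
    if c.max()-c.min()<30:
        print(r['score'],r['bbox'],c); print(np.array(fit('wrist',s,m,(.594,.247))))
        hsv=cv2.cvtColor(im,cv2.COLOR_RGB2HSV); g=(hsv[:,:,1]<70)&(cv2.dilate(m.astype(np.uint8),np.ones((9,9)))>0)
        print(m.sum(),g.sum(),np.array(fit('wrist',s,g,(.594,.247))))
        x0,y0,x1,y1=map(int,r['bbox']);crop=im[y0-25:y1+25,x0-25:x1+25];cr2=crop.copy();cr2[g[y0-25:y1+25,x0-25:x1+25]]=[255,0,255]
        cv2.imwrite('pics/v3.png',cv2.resize(np.hstack([crop,cr2]),None,fx=3.5,fy=3.5)[:600,:800,::-1])
st=s
for k in ['bracket_bore','bracket_foot','spigot_foot']:
    print(k,[(r['score'],atz('wrist',r['at'],dict(bracket_bore=.07,bracket_foot=0,spigot_foot=.034)[k],s)) for r in spot_point(k,'wrist')[:3]])
E
```

```text
[0.5909 0.2407 0.2189] 2.16741253834109
0.97 [291.6, 158.4, 335.3, 207.4] [113.8109 110.9327 103.4278]Traceback (most recent call last):
  File "<stdin>", line 8, in <module>
  File "fit.py", line 29, in fit
    r=minimize(f,[p0[0],p0[1],y],method='Nelder-Mead',options=dict(initial_simplex=np.array([p0[:2].tolist()+[y],[p0[0]+.008,p0[1],y],[p0[0],p0[1]+.008,y],[p0[0],p0[1],y+.3]]),maxiter=120))
                                                                                             ^^^^^^^^^^^^^
AttributeError: 'tuple' object has no attribute 'tolist'
```

```bash
sed -i 's/p0\[:2\].tolist()+\[y\]/list(p0[:2])+[y]/' fit.py
cat > look.py <<'E'
from fit import *
np.set_printoptions(precision=4,suppress=True)
s=monitor.observe(); print(s['ee_pos'],max(abs(np.array(s['qd']))))
im=save('wrist','w2.png')
for r in outline_of('bracket_bore','wrist')[:4]:
    m=r['region'];c=im[m].mean(0)
    if c.max()-c.min()<30:
        print(r['score'],r['bbox'],c); print(np.array(fit('wrist',s,m,(.594,.247))))
        hsv=cv2.cvtColor(im,cv2.COLOR_RGB2HSV); g=(hsv[:,:,1]<70)&(cv2.dilate(m.astype(np.uint8),np.ones((9,9)))>0)
        b=fit('wrist',s,g,(.594,.247));print(m.sum(),g.sum(),np.array(b))
        x0,y0,x1,y1=map(int,r['bbox']);sl=(slice(y0-20,y1+20),slice(x0-20,x1+20));cr2=im.copy();q=render('wrist',s,(b[0][1],b[0][2],np.radians(b[0][3])))
        e=cv2.morphologyEx((q>.5).astype(np.uint8),cv2.MORPH_GRADIENT,np.ones((2,2)))>0;cr2[e]=[255,0,255]
        cv2.imwrite('pics/v3.png',cv2.resize(np.hstack([im[sl],cr2[sl]]),None,fx=4.5,fy=4.5)[:600,:800,::-1])
for k in ['bracket_bore','bracket_foot','spigot_foot']:
    print(k,[(r['score'],atz('wrist',r['at'],dict(bracket_bore=.07,bracket_foot=0,spigot_foot=.034)[k],s)) for r in spot_point(k,'wrist')[:3]])
E
python3 look.py
```

```text
[0.5915 0.2387 0.2203] 0.892798080548304
0.86 [289.2, 156.5, 332.1, 208.1] [114.3654 110.9167 103.0563]
[[  0.0113   0.5977   0.25   134.6335]
 [  0.0113   0.5977   0.25   135.1011]
 [  0.0114   0.5977   0.2499 134.3354]]
1404 1348 [[  0.0168   0.5975   0.2506 133.442 ]
 [  0.0171   0.5975   0.2507 133.5172]
 [  0.0171   0.5975   0.2507 134.3162]]
bracket_bore [(0.93, array([0.6874, 0.2267, 0.07  ])), (0.79, array([0.5338, 0.3158, 0.07  ])), (0.71, array([0.596 , 0.2507, 0.07  ]))]
bracket_foot [(0.98, array([0.5944, 0.2502, 0.    ])), (0.69, array([0.5383, 0.3149, 0.    ])), (0.62, array([0.6859, 0.2202, 0.    ]))]
spigot_foot [(0.58, array([0.5629, 0.0348, 0.034 ]))]
```

View pics/v3.png

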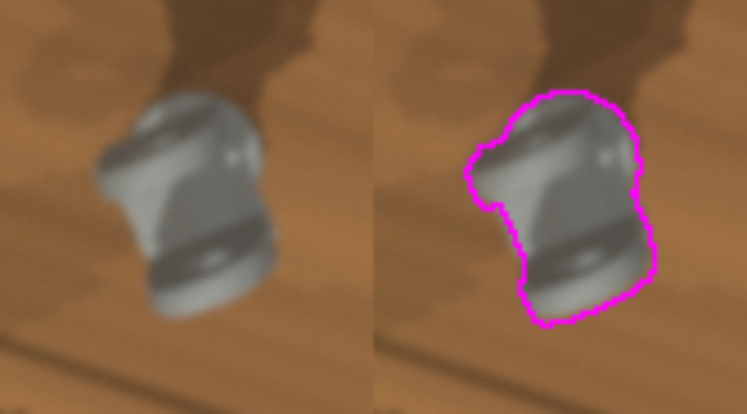

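The model outline overlays the grey bracket almost exactly: centre (0.597, 0.2503), yaw about 134°. Next I'll measure the base from directly above, at the planned placing yaw.

servo_tool --slide '[[-0.03,-0.2,0],[-0.03,-0.2,0],[-0.03,-0.2,0],[-0.03,-0.2,0],[-0.03,-0.2,0],[-0.03,-0.2,0],[-0.03,-0.2,0]]' --angular '[[0,0,0.77],[0,0,0.77],[0,0,0.77],[0,0,0.77],[0,0,0.77],[0,0,0.77],[0,0,0.77]]' --gripper '[0,0,0,0,0,0,0]'

```text
t: 4.53
ee_pos: [0.5608, 0.038, 0.2207]
orientation: [[0.732, 0.681, 0.001], [0.681, -0.732, -0.001], [-0.001, 0.001, -1.0]]
ft_force: [0.5, 0.8, 1.0]
opening: 1.003
finger_force: 0.0
```

Run:
```python
from h import *
np.set_printoptions(precision=4,suppress=True)
s=monitor.observe(); print(s['t'],s['ee_pos'],np.degrees(np.arctan2(s['orientation'][1][1],s['orientation'][0][1])),max(abs(np.array(s['qd']))))
im=save('wrist','w4.png')
for r in spot_point('spigot_foot','wrist')[:2]: print(r['score'],r['at'],atz('wrist',r['at'],.034,s))
g=cv2.cvtColor(im,cv2.COLOR_RGB2HSV); print(proj('wrist',[.563,.036,.034],s),proj('wrist',[.563,.036,.068],s))
c=proj('wrist',[.563,.036,.034],s).astype(int);cr=im[c[1]-50:c[1]+50,c[0]-50:c[0]+50]
cv2.imwrite('pics/v4.png',np.hstack([cv2.resize(cr,(400,400),interpolation=cv2.INTER_CUBIC),cv2.resize(im,(400,250))[np.r_[0:250,[0]*150]]])[:,:,::-1])
# base disc rim (top plane z=.022): bright, low saturation
m=((g[:,:,1]<60)&(g[:,:,2]>70)).astype(np.uint8)
n,l,st,ce=cv2.connectedComponentsWithStats(m); print([(st[i].tolist()) for i in range(1,n) if st[i][4]>800])
```

```text
4.5333 [0.5608 0.038  0.2207] -47.09183355891579 3.161155729545958
0.94 [321.3, 184.6] [0.563  0.0373 0.034 ]
[322.1586 185.3978] [322.5816 193.2396]
[[138, 0, 71, 33, 1558], [245, 96, 158, 156, 19263], [6, 101, 107, 58, 5159], [523, 152, 77, 69, 3667], [0, 158, 104, 189, 14824]]
```

View pics/v4.png

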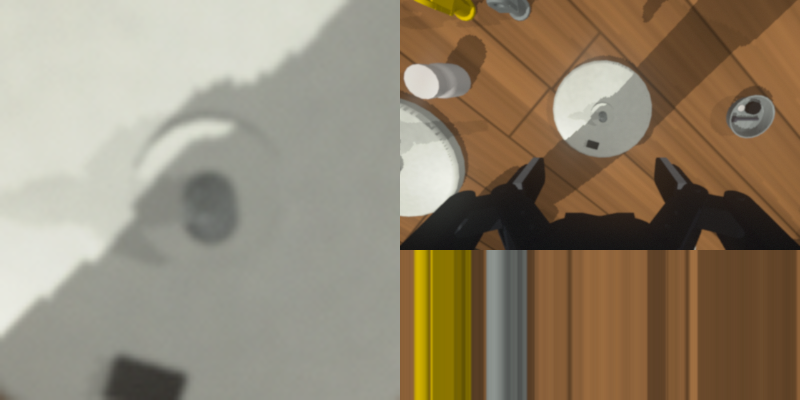

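The spigot is the dark ellipse at image (324.6, 187), and the base disc is fully visible. I'll fit both silhouettes.

Run:
```python
import fit as F; from fit import *
np.set_printoptions(precision=4,suppress=True)
s=monitor.observe(); im=cv2.imread('pics/w4.png')[:,:,::-1].copy(); hsv=cv2.cvtColor(im,cv2.COLOR_RGB2HSV)
m=((hsv[:,:,1]<60)&(hsv[:,:,2]>70)).astype(np.uint8);n,l,st,ce=cv2.connectedComponentsWithStats(m)
i=[i for i in range(1,n) if st[i][0]==245][0]; M=(l==i).astype(np.uint8)
cs,_=cv2.findContours(M,cv2.RETR_EXTERNAL,cv2.CHAIN_APPROX_NONE); M*=0; cv2.drawContours(M,cs,-1,1,-1)
F.PARTS=[cyl(.09,0,.022)]; print('disc',fit('wrist',s,M>0,(.563,.036))[0])
g=im[:,:,1].astype(int); print(g[180:200:3,312:338:2])
a=np.zeros_like(M);sub=g[172:204,308:342];a[172:204,308:342]=(sub<118)
n,l,st,ce=cv2.connectedComponentsWithStats(a);print(st[1:],ce[1:])
k=1+np.argmax(st[1:,4]);F.PARTS=[np.r_[cyl(.007,.034,.058),cyl(.0035,.067,.068)]]
print('spig',fit('wrist',s,l==k,(.563,.036))[0])
```

```text
disc (np.float64(0.023916940227266408), np.float64(0.5665059388089242), np.float64(0.04167254997229988), np.float64(98.06460090116391))
[[139 137 136 123 102  93  97 102 113 141 153 153 153]
 [135 133 130 108 102 101 100 102 105 123 149 152 153]
 [136 134 133 120 108 102 103 106 109 120 147 152 151]
 [135 136 135 126 116 122 116 111 112 114 144 153 152]
 [149 150 147 125 103 109 114 112 110 127 150 153 151]
 [151 152 151 152 139 124 119 124 138 150 153 153 150]
 [143 149 151 153 151 150 149 150 150 151 150 152 153]]
[[318 178  13  17 170]] [[323.9941 186.1353]]
spig (np.float64(0.07102187824566691), np.float64(0.5659788719201826), np.float64(0.04104199808500282), np.float64(79.53881778123241))
```

Run:
```python
import fit as F; from fit import *
s=monitor.observe(); print(s['ee_pos'],np.array(s['orientation']).round(3).tolist())
F.PARTS=[cyl(.09,0,.022)]
for p in((.563,.036),(.5665,.0417),(.5646,.0343)):
    q=render('wrist',s,(*p,0)); ys,xs=np.nonzero(q>.5); print(p,xs.min(),xs.max(),ys.min(),ys.max(),proj('wrist',[*p,.022],s),xs.mean(),ys.mean())
im=cv2.imread('pics/w4.png')[:,:,::-1].copy();hsv=cv2.cvtColor(im,cv2.COLOR_RGB2HSV)
m=((hsv[:,:,1]<60)&(hsv[:,:,2]>70))
for y in (110,150,170,190,210): 
    x=np.nonzero(m[y,235:415])[0]+235; print(y,x.min(),x.max())
```

```text
[0.56103054 0.04206746 0.22083827] [[0.728, 0.685, 0.001], [0.685, -0.728, 0.001], [0.001, 0.0, -1.0]]
(0.563, 0.036) 244 405 101 259 [324.8076111  185.88483258] 324.9439131301056 180.0424387328153
(0.5665, 0.0417) 242 404 94 254 [323.24935342 180.18903311] 323.3855805518796 174.27598882517276
(0.5646, 0.0343) 246 408 101 259 [326.90542936 185.88215791] 327.05579912315665 180.0516141889199
110 278 369
150 249 399
170 245 402
190 246 400
210 254 393
```

```bash
cat > base.py <<'E'
import fit as F; from fit import *
np.set_printoptions(precision=4,suppress=True)
def basefit(s,im):
    hsv=cv2.cvtColor(im,cv2.COLOR_RGB2HSV)
    m=((hsv[:,:,1]<60)&(hsv[:,:,2]>70)).astype(np.uint8);n,l,st,ce=cv2.connectedComponentsWithStats(m)
    c=proj('wrist',[.563,.038,.034],s).astype(int); M=(l==l[c[1]-25,c[0]+0]).astype(np.uint8)
    cs,_=cv2.findContours(M,cv2.RETR_EXTERNAL,cv2.CHAIN_APPROX_NONE); M*=0; cv2.drawContours(M,cs,-1,1,-1)
    F.PARTS=[cyl(.09,0,.022)]; d=fit('wrist',s,M>0,(.563,.038))[0]
    g=im[:,:,1].astype(int);a=np.zeros_like(M);a[c[1]-17:c[1]+21,c[0]-17:c[0]+17]=g[c[1]-17:c[1]+21,c[0]-17:c[0]+17]<118
    n,l,st,ce=cv2.connectedComponentsWithStats(a);k=1+np.argmax(st[1:,4]);F.PARTS=[np.r_[cyl(.007,.034,.058),cyl(.0035,.067,.068)]]
    return d[:3],fit('wrist',s,l==k,(.563,.038))[0][:3]
if __name__=='__main__':
    for i in range(3):
        s=monitor.observe(); im=camera('wrist'); print(s['t'],s['ee_pos'],np.degrees(np.arctan2(s['orientation'][1][1],s['orientation'][0][1])),abs(np.array(s['qd'])).max(),np.array(basefit(s,im)))
E
python3 base.py
```

```text
4.6333 [0.561  0.0421 0.2208] -46.75938887282182 1.5152613905879215 [[0.0239 0.5664 0.0372]
 [0.0563 0.5657 0.0366]]
4.6833 [0.561  0.0429 0.2207] -46.667584189114 0.8615592228550525 [[0.0241 0.5662 0.0374]
 [0.0611 0.5656 0.0367]]
4.7333 [0.561  0.0432 0.2206] -46.62595015551983 0.46684989315472275 [[0.0242 0.5665 0.0373]
 [0.0469 0.5657 0.0366]]
```

servo_tool --slide '[[0.036,0.207,0],[0.036,0.207,0],[0.036,0.207,0],[0.036,0.207,0],[0.036,0.207,0]]' --angular '[[0,0,1],[0,0,1],[0,0,1],[0,0,1],[0,0,1]]' --gripper '[0,0,0,0,0]'

```text
t: 5.2
ee_pos: [0.5964, 0.2499, 0.2203]
orientation: [[0.28, 0.96, -0.0], [0.96, -0.28, 0.0], [0.0, -0.0, -1.0]]
ft_force: [1.1, 0.4, 1.0]
opening: 1.002
finger_force: 0.0
```

servo_tool --slide '[[0,0,0],[0,0,0],[0,0,0],[0,0,0],[0,0,0]]' --angular '[[0,0,1],[0,0,1],[0,0,1],[0,0,1],[0,0,1]]' --gripper '[0,0,0,0,0]'

```text
t: 5.62
ee_pos: [0.5962, 0.2483, 0.22]
orientation: [[-0.237, 0.972, -0.001], [0.972, 0.237, 0.001], [0.001, -0.0, -1.0]]
ft_force: [-0.1, 0.8, -0.0]
opening: 0.995
finger_force: 0.0
```

servo_tool --slide '[[0,0,0],[0,0,0],[0,0,0],[0,0,0],[0,0,0],[0,0,0],[0,0,0]]' --angular '[[0,0,1],[0,0,1],[0,0,1],[0,0,1],[0,0,1],[0,0,1],[0,0,1]]' --gripper '[0,0,0,0,0,0,0]'

```text
t: 6.2
ee_pos: [0.5965, 0.2472, 0.2203]
orientation: [[-0.682, 0.732, -0.0], [0.732, 0.682, 0.0], [0.0, 0.0, -1.0]]
ft_force: [0.4, 1.0, -0.1]
opening: 0.996
finger_force: 0.0
```

```bash
cat > br.py <<'E'
from fit import *
np.set_printoptions(precision=4,suppress=True)
import sys; z0=float(sys.argv[1]); p0=(float(sys.argv[2]),float(sys.argv[3]))
s=monitor.observe(); print(s['t'],s['ee_pos'],np.degrees(np.arctan2(s['orientation'][1][1],s['orientation'][0][1])),max(abs(np.array(s['qd']))),s['joint_positions'])
im=save('wrist','wb%d.png'%int(s['t']*10)); R=np.array(s['orientation'])
for r in outline_of('bracket_bore','wrist')[:4]:
    m=r['region'];c=im[m].mean(0)
    if c.max()-c.min()<30:
        b=fit('wrist',s,m,p0,z0); print(r['score'],r['bbox'],np.array(b),'in tool',R.T@(np.array([b[0][1],b[0][2],s['ee_pos'][2]])-s['ee_pos']))
E
python3 br.py 0 .597 .2503
```

```text
6.2 [0.5965 0.2472 0.2203] 42.98744331524358 0.42268238518558815 [  2.644   36.6387 -48.9543  86.2766  28.5598  70.1794  -7.4863]
0.61 [301.5, 168.1, 343.7, 212.5] [[  0.0068   0.5977   0.2502 133.0588]
 [  0.0068   0.5977   0.2502 133.0027]
 [  0.0069   0.5977   0.2502 133.0338]] in tool [0.0013 0.003  0.    ]
```

servo_tool --slide '[[0.001,0.003,-0.03],[0.001,0.003,-0.07],[0.001,0.003,-0.11],[0.001,0.003,-0.14],[0.001,0.003,-0.152],[0.001,0.003,-0.152],[0.001,0.003,-0.152]]' --angular '[[0,0,0],[0,0,0],[0,0,0],[0,0,0],[0,0,0],[0,0,0],[0,0,0]]' --gripper '[0,0,0,0,0,0,0]'

```text
t: 6.88
ee_pos: [0.5979, 0.2504, 0.0692]
orientation: [[-0.685, 0.729, 0.0], [0.729, 0.685, 0.001], [0.0, 0.001, -1.0]]
ft_force: [0.0, 0.7, 0.6]
opening: 1.001
finger_force: 0.0
```

servo_tool --slide '[[0,0,0],[0,0,0],[0,0,0],[0,0,0],[0,0,0],[0,0,0],[0,0,0],[0,0,0],[0,0,0],[0,0,0]]' --angular '[[0,0,0],[0,0,0],[0,0,0],[0,0,0],[0,0,0],[0,0,0],[0,0,0],[0,0,0],[0,0,0],[0,0,0]]' --gripper '[1,1,1,1,1,1,1,1,1,1]'

```text
t: 7.72
ee_pos: [0.5983, 0.2501, 0.0697]
orientation: [[-0.685, 0.729, 0.002], [0.729, 0.685, 0.001], [-0.001, 0.002, -1.0]]
ft_force: [-0.3, -0.5, 8.2]
opening: 0.39
finger_force: 60.7
```

servo_tool --slide '[[0,0,0.02],[0,0,0.05],[0,0,0.08],[0,0,0.1],[0,0,0.1]]' --angular '[[0,0,0],[0,0,0],[0,0,0],[0,0,0],[0,0,0]]' --gripper '[1,1,1,1,1]'

```text
t: 8.13
ee_pos: [0.5992, 0.2515, 0.1733]
orientation: [[-0.685, 0.728, 0.006], [0.728, 0.685, 0.003], [-0.002, 0.007, -1.0]]
ft_force: [0.9, 1.3, -1.5]
opening: 0.39
finger_force: 60.2
```

servo_tool --slide '[[-0.005,-0.033,0],[-0.01,-0.066,0],[-0.015,-0.1,0],[-0.02,-0.133,0],[-0.02,-0.133,0]]' --angular '[[0,0,-0.2],[0,0,-0.4],[0,0,-0.6],[0,0,-0.8],[0,0,-1]]' --gripper '[1,1,1,1,1]'

```text
t: 8.55
ee_pos: [0.5769, 0.1072, 0.1664]
orientation: [[-0.216, 0.976, -0.003], [0.976, 0.216, -0.007], [-0.006, -0.005, -1.0]]
ft_force: [-0.1, -1.9, -2.5]
opening: 0.388
finger_force: 60.6
```

servo_tool --slide '[[0,-0.02,0],[-0.005,-0.04,0],[-0.01,-0.06,0],[-0.012,-0.08,0],[-0.012,-0.08,0]]' --angular '[[0,0,-0.2],[0,0,-0.4],[0,0,-0.6],[0,0,-0.8],[0,0,-1]]' --gripper '[1,1,1,1,1]'

```text
t: 8.97
ee_pos: [0.5646, 0.031, 0.167]
orientation: [[0.298, 0.954, -0.002], [0.954, -0.298, -0.004], [-0.004, -0.001, -1.0]]
ft_force: [-0.6, -0.6, -1.8]
opening: 0.388
finger_force: 60.5
```

servo_tool --slide '[[0,0,0],[0,0,0],[0,0,0],[0,0,0],[0,0,0],[0,0,0],[0,0,0],[0,0,0]]' --angular '[[0,0,-0.2],[0,0,-0.4],[0,0,-0.6],[0,0,-0.8],[0,0,-1],[0,0,-1],[0,0,-1],[0,0,-1]]' --gripper '[1,1,1,1,1,1,1,1]'

```text
t: 9.63
ee_pos: [0.5653, 0.0367, 0.1679]
orientation: [[0.726, 0.688, -0.001], [0.688, -0.726, -0.0], [-0.001, -0.0, -1.0]]
ft_force: [-0.1, -0.7, -2.2]
opening: 0.393
finger_force: 60.5
```

```bash
python3 br.py 0.1 .566 .037; ls pics
```

```text
9.6333 [0.5653 0.0367 0.1679] -46.54710905159178 0.5884861056632887 [ 10.9028  27.1138 -27.75   102.3956  15.165   54.2417 -69.7481]
0.96 [279.6, 201.5, 361.7, 309.0] [[ 0.0368  0.5652  0.0374 43.0776]
 [ 0.0368  0.5653  0.0375 42.8695]
 [ 0.0368  0.5653  0.0375 42.7762]] in tool [ 0.0004 -0.0006 -0.    ]
side0.png
top0.png
v1.png
v2.png
v3.png
v4.png
w0.png
w1.png
w2.png
w4.png
wb62.png
wb96.png
```

servo_tool --slide '[[0.001,0,-0.01],[0.001,0,-0.02],[0.001,0,-0.026],[0.001,0,-0.031],[0.001,0,-0.036],[0.001,0,-0.04],[0.001,0,-0.044],[0.001,0,-0.044]]' --angular '[[0,0,0],[0,0,0],[0,0,0],[0,0,0],[0,0,0],[0,0,0],[0,0,0],[0,0,0]]' --gripper '[1,1,1,1,1,1,1,1]'

```text
t: 10.4
ee_pos: [0.5663, 0.0367, 0.1235]
orientation: [[0.728, 0.685, -0.001], [0.685, -0.728, -0.0], [-0.001, -0.001, -1.0]]
ft_force: [-0.4, 0.3, -1.6]
opening: 0.388
finger_force: 60.6
```

Run:
```python
from h import *
s=monitor.observe();print(s['ft_force'],s['torque'],s['ee_pos'])
a=save('side','s1.png');print(proj('side',[.566,.037,.06]))
p=proj('side',[.566,.037,.07]).astype(int)
cr=a[p[1]-60:p[1]+60,p[0]-60:p[0]+60]
w=save('wrist','w5.png');q=proj('wrist',[.566,.037,.06],s).astype(int);print(q)
cw=w[min(q[1],320)-80:min(q[1],320)+80,q[0]-80:q[0]+80]
cv2.imwrite('pics/v5.png',np.hstack([cv2.resize(cr,(400,400),interpolation=cv2.INTER_CUBIC),cv2.resize(cw,(400,400),interpolation=cv2.INTER_CUBIC)])[:,:,::-1])
```

```text
[-0.40202511  0.32210401 -1.6130237 ] [ 0.03554607  0.01639027 -0.0155525 ] [0.56626728 0.0367251  0.12351717]
[297.03970981 231.23114267]
[319 226]
```

View pics/v5.png

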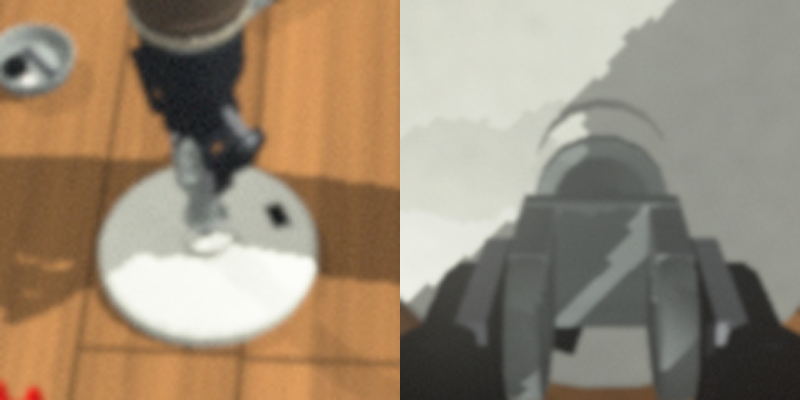

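The sleeve has passed 14 mm below the spigot tip with no contact force, and the collar sits concentric with the boss in the wrist view. I'll push it home.

servo_tool --slide '[[0,0,-0.006],[0,0,-0.012],[0,0,-0.017],[0,0,-0.02],[0,0,-0.021],[0,0,-0.022],[0,0,-0.022],[0,0,-0.022]]' --angular '[[0,0,0],[0,0,0],[0,0,0],[0,0,0],[0,0,0],[0,0,0],[0,0,0],[0,0,0]]' --gripper '[1,1,1,1,1,1,1,1]'

```text
t: 11.17
ee_pos: [0.5664, 0.0369, 0.1035]
orientation: [[0.728, 0.685, 0.0], [0.685, -0.728, -0.001], [-0.0, 0.001, -1.0]]
ft_force: [-6.4, -1.8, 17.7]
opening: 0.384
finger_force: 63.0
```

servo_tool --slide '[[0,0,0],[0,0,0],[0,0,0],[0,0,0],[0,0,0],[0,0,0],[0,0,0.02],[0,0,0.06],[0,0,0.1],[0,0,0.12]]' --angular '[[0,0,0],[0,0,0],[0,0,0],[0,0,0],[0,0,0],[0,0,0],[0,0,0],[0,0,0],[0,0,0],[0,0,0]]' --gripper '[0,0,0,0,0,0,0,0,0,0]'

```text
t: 12.0
ee_pos: [0.568, 0.0375, 0.2266]
orientation: [[0.728, 0.685, 0.004], [0.685, -0.728, 0.001], [0.004, 0.002, -1.0]]
ft_force: [0.7, 0.6, 0.1]
opening: 0.997
finger_force: 0.0
```

servo_tool --slide '[[0,0,0],[0,0,0],[0,0,0],[0,0,0]]' --angular '[[0,0,0],[0,0,0],[0,0,0],[0,0,0]]' --gripper '[0,0,0,0]'

```text
t: 12.33
ee_pos: [0.5659, 0.0365, 0.221]
orientation: [[0.728, 0.685, -0.002], [0.685, -0.728, -0.0], [-0.002, -0.001, -1.0]]
ft_force: [-0.2, -0.2, -0.2]
opening: 1.001
finger_force: 0.0
```

```bash
python3 br.py 0.034 .566 .037
python3 - <<'E'
import cv2,glob
f=sorted(glob.glob('pics/wb1*.png'))[-1];im=cv2.imread(f);print(f)
cv2.imwrite('pics/v6.png',cv2.resize(im[110:290,230:420],None,fx=3,fy=3,interpolation=cv2.INTER_CUBIC))
E
```

```text
12.3333 [0.5659 0.0365 0.221 ] -46.75311368427068 0.47565977335503745 [ 11.8387  24.0805 -28.7467  98.6715  12.9864  60.7044 -67.9811]
0.66 [298.0, 171.1, 340.9, 221.9] [[ 0.0067  0.5657  0.0368 42.1402]
 [ 0.0067  0.5657  0.0368 42.166 ]
 [ 0.0067  0.5657  0.0368 42.1742]] in tool [ 0.0001 -0.0003  0.    ]
pics/wb123.png
```

View pics/v6.png

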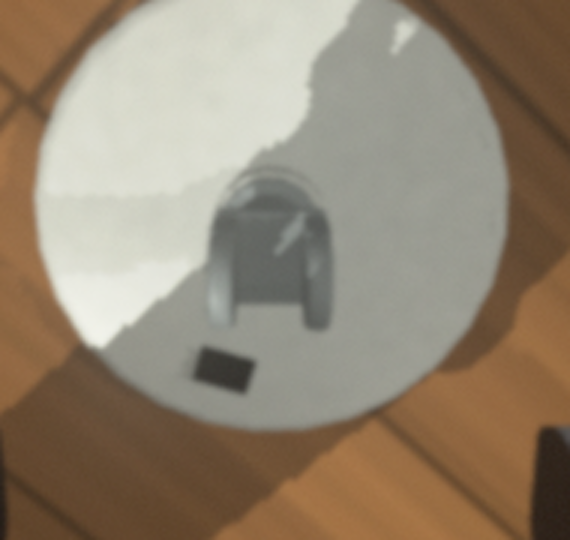

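The bracket stands upright and home at (0.566, 0.037) with its slot at about 42.7°; the fit at foot height 34 mm has a small residual. Next is the lamp arm.

servo_tool --slide '[[-0.085,-0.355,0],[-0.085,-0.355,0],[-0.085,-0.355,0],[-0.085,-0.355,0],[-0.085,-0.355,0],[-0.085,-0.355,0],[-0.085,-0.355,0],[-0.085,-0.355,0],[-0.085,-0.355,0],[-0.085,-0.355,0]]' --angular '[[0,0,0],[0,0,0],[0,0,0],[0,0,0],[0,0,0],[0,0,0],[0,0,0],[0,0,0],[0,0,0],[0,0,0]]' --gripper '[0,0,0,0,0,0,0,0,0,0]'

```text
t: 13.27
ee_pos: [0.4778, -0.3266, 0.2209]
orientation: [[0.735, 0.678, -0.003], [0.678, -0.735, -0.003], [-0.004, -0.0, -1.0]]
ft_force: [-1.1, -1.6, -0.9]
opening: 1.001
finger_force: 0.0
```

servo_tool --slide '[[0,0,0],[0,0,0],[0,0,0],[0,0,0]]' --angular '[[0,0,0],[0,0,0],[0,0,0],[0,0,0]]' --gripper '[0,0,0,0]'

```text
t: 13.6
ee_pos: [0.4823, -0.3165, 0.2222]
orientation: [[0.727, 0.687, -0.0], [0.687, -0.727, 0.001], [0.0, -0.0, -1.0]]
ft_force: [1.6, 0.0, 0.7]
opening: 0.999
finger_force: 0.0
```

```bash
cat > armfit.py <<'E'
import fit as F; from fit import *
np.set_printoptions(precision=4,suppress=True)
# arm model in tube_grip frame, z from bench (origin z=.014)
def bx(x0,x1,w,h): return np.array([[x,y,z] for x in(x0,x1) for y in(-w/2,w/2) for z in(-h/2,h/2)])
a=np.linspace(0,2*np.pi,24)
ring=np.r_[[np.r_[-.1+.014*np.cos(t),y,.014*np.sin(t)] for t in a for y in(-.007,.007)]]
KN=[ring,bx(-.1,-.073,.014,.016)]
TUBE=[bx(-.055,.12,.016,.022)]
if __name__=='__main__':
    s=monitor.observe(); print(s['t'],s['ee_pos'],np.degrees(np.arctan2(s['orientation'][1][1],s['orientation'][0][1])),max(abs(np.array(s['qd']))),s['joint_positions'])
    im=save('wrist','wa.png')
    P={}
    for k in('tube_grip','knuckle','elbow'):
        for r in spot_point(k,'wrist')[:2]: print(k,r['score'],r['at'],atz('wrist',r['at'],.014,s))
    # white tube midline: bright low-saturation comp
    hsv=cv2.cvtColor(im,cv2.COLOR_RGB2HSV)
    for r in outline_of('tube_grip','wrist')[:2]:
        m=r['region']; print(r['score'],r['bbox'],m.sum())
        w=(m&(hsv[:,:,1]<60)&(hsv[:,:,2]>120)).astype(np.uint8); n,l,st,ce=cv2.connectedComponentsWithStats(w);k=1+np.argmax(st[1:,4]);print(st[k])
        ys,xs=np.nonzero(l==k); v=cv2.fitLine(np.c_[xs,ys].astype(np.float32),cv2.DIST_L2,0,.01,.01).ravel()
        for t in(-50,0,50): print('line',atz('wrist',v[2:]+t*v[:2],.025,s))
        d=atz('wrist',v[2:]+50*v[:2],.025,s)-atz('wrist',v[2:]-50*v[:2],.025,s);print('dir',np.degrees(np.arctan2(d[1],d[0])))
    cv2.imwrite('pics/v7.png',cv2.resize(im[:300,150:550],(800,600))[:,:,::-1])
E
python3 armfit.py
```

```text
13.6 [ 0.4823 -0.3165  0.2222] -46.5958845978882 0.36661831534785466 [ 44.8598  23.9497 -23.2942  97.6344  10.5807  60.6075 -28.455 ]
tube_grip 0.73 [320.7, 184.4] [ 0.4807 -0.3195  0.014 ]
knuckle 0.83 [317.2, 86.9] [ 0.5538 -0.2452  0.014 ]
0.9 [306.6, 77.3, 337.4, 317.1] 3706
[ 311  138   18  151 2019]
line [ 0.4996 -0.2979  0.025 ]
line [ 0.4595 -0.3379  0.025 ]
line [ 0.4152 -0.3821  0.025 ]
dir -135.07140924129803
```

View pics/v7.png

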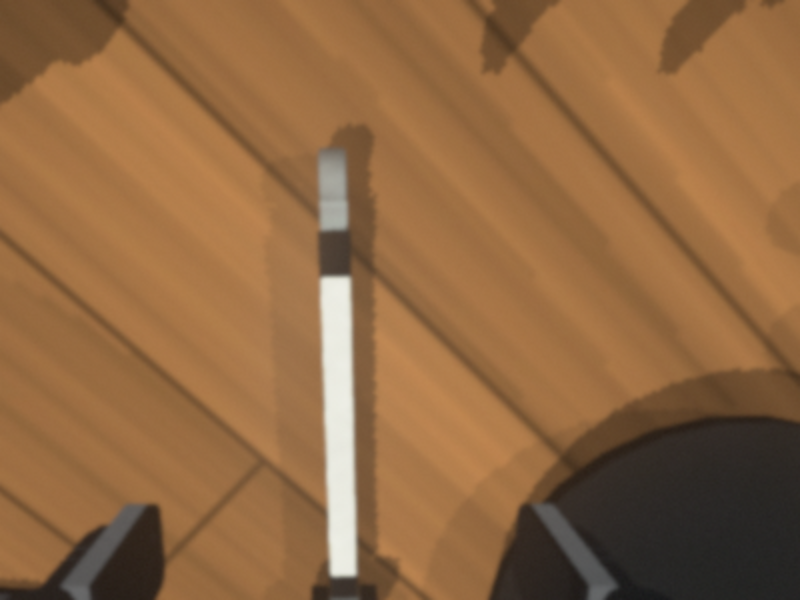

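The arm runs straight up the image: knuckle tip at about (316,75), white tube centred on column 320. Its direction is -135.1°, so I turn the tool +1.5° and grip at z = 0.024.

servo_tool --slide '[[-0.001,-0.002,-0.04],[-0.001,-0.002,-0.08],[-0.001,-0.002,-0.12],[-0.001,-0.002,-0.155],[-0.001,-0.002,-0.18],[-0.001,-0.002,-0.192],[-0.001,-0.002,-0.198],[-0.001,-0.002,-0.198],[-0.001,-0.002,-0.198]]' --angular '[[0,0,0.05],[0,0,0.05],[0,0,0.05],[0,0,0.05],[0,0,0.05],[0,0,0.05],[0,0,0.05],[0,0,0.05],[0,0,0.05]]' --gripper '[0,0,0,0,0,0,0,0,0]'

```text
t: 14.6
ee_pos: [0.4816, -0.3205, 0.0255]
orientation: [[0.71, 0.704, 0.002], [0.704, -0.71, -0.001], [0.001, 0.002, -1.0]]
ft_force: [0.4, -0.0, 0.3]
opening: 1.0
finger_force: 0.0
```

servo_tool --slide '[[0,0,0],[0,0,0],[0,0,0],[0,0,0],[0,0,0],[0,0,0],[0,0,0],[0,0,0],[0,0,0],[0,0,0]]' --angular '[[0,0,0],[0,0,0],[0,0,0],[0,0,0],[0,0,0],[0,0,0],[0,0,0],[0,0,0],[0,0,0],[0,0,0]]' --gripper '[1,1,1,1,1,1,1,1,1,1]'

```text
t: 15.43
ee_pos: [0.4809, -0.3204, 0.0248]
orientation: [[0.71, 0.704, 0.001], [0.704, -0.71, -0.0], [0.0, 0.001, -1.0]]
ft_force: [-1.0, 0.4, 6.2]
opening: 0.169
finger_force: 60.8
```

servo_tool --slide '[[0,0,0.02],[0,0,0.05],[0,0,0.08],[0,0,0.11],[0,0,0.135],[0,0,0.145],[0,0,0.145],[0,0,0.145]]' --angular '[[0,0,0],[0,0,0],[0,0,0],[0,0,0],[0,0,0],[0,0,0],[0,0,0],[0,0,0]]' --gripper '[1,1,1,1,1,1,1,1]'

```text
t: 16.1
ee_pos: [0.4801, -0.3201, 0.1683]
orientation: [[0.71, 0.704, -0.001], [0.704, -0.71, 0.0], [-0.0, -0.001, -1.0]]
ft_force: [-0.2, -0.5, -3.5]
opening: 0.169
finger_force: 59.9
```

Run:
```python
from armfit import *
s=monitor.observe(); print(s['t'],s['ee_pos'],np.array(s['orientation']).round(3).tolist(),s['ft_force'],s['torque'])
im=save('wrist','wh.png');R=np.array(s['orientation']);c=np.array(s['ee_pos'])
z=c[2]-.0105
for k in('knuckle','tube_grip'):
    for r in spot_point(k,'wrist')[:1]: print(k,r['score'],r['at'],R.T@(atz('wrist',r['at'],z,s)-c))
for x in(.1,):
    for dz in(-.01,0,.01): print('pred',dz,proj('wrist',c+R@[x,0,.0105+dz],s), 'tip',proj('wrist',c+R@[x+.014,0,.0105+dz],s))
cv2.imwrite('pics/v8.png',cv2.resize(im[20:220,200:440],(720,600),interpolation=cv2.INTER_CUBIC)[:,:,::-1])
```

```text
16.1 [ 0.4801 -0.3201  0.1683] [[0.71, 0.704, -0.001], [0.704, -0.71, 0.0], [-0.0, -0.001, -1.0]] [-0.1983 -0.5148 -3.48  ] [-0.0019 -0.0173 -0.0134]
knuckle 0.84 [315.7, 28.5] [ 0.1047 -0.002   0.0105]
tube_grip 0.58 [318.9, 260.8] [ 0.0018 -0.0008  0.0105]
pred -0.01 [320.9081  35.0506] tip [320.9467  -8.377 ]
pred 0 [320.7506  41.6004] tip [320.7807   1.9716]
pred 0.01 [320.6163  47.1825] tip [320.64    10.7442]
```

View pics/v8.png

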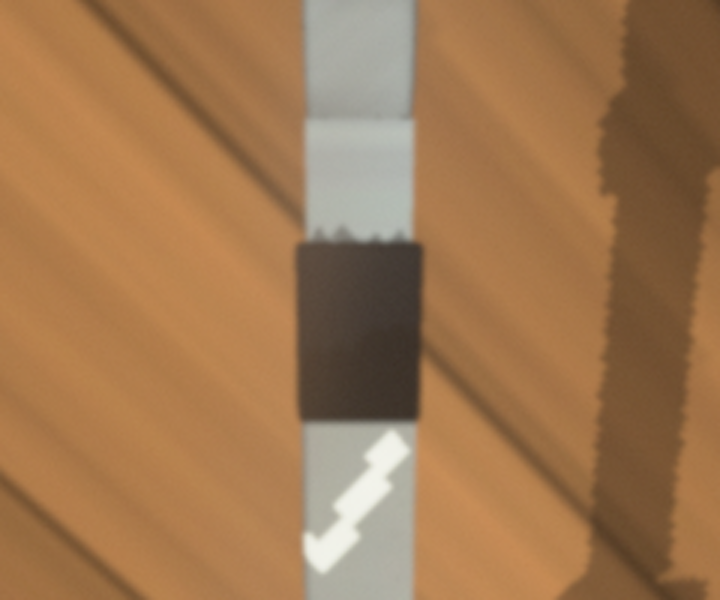

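The arm is held straight and centred: knuckle edges at image columns 301.7–337.7, cap front edge at row 100.7. I'll work out the knuckle's fore-aft position in the hand from the ring tip (earlier view) and the cap edges.

Run:
```python
from armfit import *
from scipy.optimize import brentq
class S(dict):pass
def st(p,yaw):
    c,s=np.cos(yaw),np.sin(yaw); return dict(ee_pos=np.array(p),orientation=np.array([[c,s,0],[s,-c,0],[0,0,-1]]))
A=st((.4823,-.3165,.2222),np.radians(43.40)); H=st((.4801,-.3201,.1683),np.arctan2(.704,.71))
for n,f,cols in(('lying','wa.png',(313,321)),('held','wh.png',(312,327))):
    im=cv2.imread('pics/'+f).astype(float); pr=im[:200,cols[0]:cols[1]].mean(1)  # BGR
    d=np.abs(np.diff(pr,axis=0)).sum(1); i=[k for k in range(1,198) if d[k]>25 and d[k]>=d[k-1] and d[k]>d[k+1]]
    print(n,[(k,round((d[k-1]*(k-1)+d[k]*k+d[k+1]*(k+1))/d[k-1:k+2].sum()+.5,2),round(d[k])) for k in i])
# lying: ring tip silhouette -> knuckle x in tool frame (z centre .014)
def tiprow(s,x,zt): 
    a=np.linspace(0,2*np.pi,181);return min(proj('wrist',s['ee_pos']+s['orientation']@[x+.014*np.cos(t),-.002,zt+.014*np.sin(t)],s)[1] for t in a)
for row in(74,75,76): print('lying tip row',row,'knuckle toolx',brentq(lambda x:tiprow(A,x,.2222-.014)-row,.05,.15))
def xat(s,row,h): 
    R=s['orientation'];c=s['ee_pos'];return (R.T@(atz('wrist',(320,row),c[2]-h,s)-c))[0]
for h in(.008,.0115,.014): print('h',h,'lying cap',[xat(A,r,.2222-.014-h) for r in(115,137.5)],'held cap',[xat(H,r,.0108-h) for r in(100.7,160)])
```

```text
lying [(114, np.float64(114.58), 108), (137, np.float64(137.6), 185)]
held [(59, np.float64(59.49), 25), (100, np.float64(100.28), 81), (160, np.float64(160.38), 107)]
lying tip row 74 knuckle toolx 0.0992772011384928
lying tip row 75 knuckle toolx 0.0983263445522074Traceback (most recent call last):
  File "<stdin>", line 14, in <module>
    r = _zeros._brentq(f, a, b, xtol, rtol, maxiter, args, full_output, disp)
    fx = f(x, *args)
  File "<stdin>", line 14, in <lambda>
  File "<stdin>", line 13, in tiprow
  File "<stdin>", line 13, in <genexpr>
  File "h.py", line 14, in proj
    m=camera_model(n); K=np.array(m['camera_matrix'])
ValueError: time passes only in moves, steps and waits
```

```bash
sed -i 's/^def save/import functools\ncamera_model=functools.lru_cache(None)(camera_model)\ndef save/' h.py; sed -i 's/^from scipy.optimize import minimize/from scipy.optimize import minimize\nfrom h import camera_model/' fit.py
python3 - <<'E'
from armfit import *
def st(p,yaw):
    c,s=np.cos(yaw),np.sin(yaw); return dict(ee_pos=np.array(p),orientation=np.array([[c,s,0],[s,-c,0],[0,0,-1]]))
A=st((.4823,-.3165,.2222),np.radians(43.40)); H=st((.4801,-.3201,.1683),np.arctan2(.704,.71))
im=cv2.imread('pics/wa.png').astype(int);print(im[68:84,314:319].mean(1).round())
def xat(s,row,h): 
    R=s['orientation'];c=s['ee_pos'];return (R.T@(atz('wrist',(320,row),c[2]-h,s)-c))[0]
for h in(.0085,.0115,.0125): print('h',h,'lying cap',[xat(A,r,.2222-.014-h) for r in(114.6,137.6)],'held cap',[xat(H,r,.0108-h) for r in(100.3,160.4)])
E
```

```text
[[ 61.  98. 139.]
 [ 60.  97. 137.]
 [ 60.  97. 136.]
 [ 60.  95. 134.]
 [ 62.  93. 128.]
 [ 70.  94. 122.]
 [ 82.  98. 116.]
 [ 94. 106. 117.]
 [103. 114. 122.]
 [111. 121. 127.]
 [118. 127. 133.]
 [123. 133. 138.]
 [130. 139. 143.]
 [135. 144. 147.]
 [139. 148. 151.]
 [142. 151. 154.]]
h 0.0085 lying cap [np.float64(0.07310558889619315), np.float64(0.04960783844543199)] held cap [np.float64(0.07702621693638498), np.float64(0.05293336985844256)]
h 0.0115 lying cap [np.float64(0.07308164468655708), np.float64(0.049802049086152544)] held cap [np.float64(0.07687113500792742), np.float64(0.05335314068365017)]
h 0.0125 lying cap [np.float64(0.07307366328334503), np.float64(0.049866785966392685)] held cap [np.float64(0.07681944103177493), np.float64(0.05349306429205271)]
```

servo_tool --slide '[[0.001,0.03,0],[0.002,0.065,0],[0.003,0.1,0],[0.005,0.14,0],[0.006,0.175,0],[0.007,0.21,0],[0.008,0.24,0],[0.009,0.265,0],[0.01,0.28,0],[0.01,0.287,0]]' --angular '[[0,0,-0.065],[0,0,-0.065],[0,0,-0.065],[0,0,-0.065],[0,0,-0.065],[0,0,-0.065],[0,0,-0.065],[0,0,-0.065],[0,0,-0.065],[0,0,-0.065]]' --gripper '[1,1,1,1,1,1,1,1,1,1]'

```text
t: 17.08
ee_pos: [0.4901, -0.0302, 0.1683]
orientation: [[0.731, 0.682, -0.002], [0.682, -0.731, 0.001], [-0.0, -0.002, -1.0]]
ft_force: [0.5, -0.4, -3.5]
opening: 0.173
finger_force: 59.8
```

servo_tool --slide '[[0,0,0],[0,0,0],[0,0,0],[0,0,0],[0,0,0],[0,0,0]]' --angular '[[0,0,0],[0,0,0],[0,0,0],[0,0,0],[0,0,0],[0,0,0]]' --gripper '[1,1,1,1,1,1]'

```text
t: 17.58
ee_pos: [0.4906, -0.0341, 0.1693]
orientation: [[0.735, 0.678, -0.0], [0.678, -0.735, -0.0], [-0.0, 0.0, -1.0]]
ft_force: [-0.8, 0.3, -3.2]
opening: 0.173
finger_force: 59.8
```

Run:
```python
from armfit import *
s=monitor.observe(); R=np.array(s['orientation']);c=np.array(s['ee_pos']); print(s['t'],c,'yaw',np.degrees(np.arctan2(R[1,0],R[0,0])),R.round(4).tolist(),max(abs(np.array(s['qd']))),s['ft_force'])
im=save('wrist','wp.png');kn=c+R@[.1033,0,.0108];print('knuckle',kn,'err to bore',np.array([.566,.037])-kn[:2])
side=save('side','sp.png')
print('pred knuckle wrist',proj('wrist',kn,s),'bore',proj('wrist',[.566,.037,.104],s),'side bore',proj('side',[.566,.037,.104]))
cw=cv2.resize(im[0:160,240:400],(400,400),interpolation=cv2.INTER_CUBIC)
p=proj('side',kn).astype(int);cs=cv2.resize(side[p[1]-40:p[1]+40,p[0]-40:p[0]+40],(400,400),interpolation=cv2.INTER_CUBIC)
cv2.imwrite('pics/v9.png',np.hstack([cw,cs])[:,:,::-1])
```

```text
17.5833 [ 0.4906 -0.0341  0.1693] yaw 42.72038959171533 [[0.7347, 0.6784, -0.0], [0.6784, -0.7347, -0.0002], [-0.0002, 0.0002, -1.0]] 0.32181073928450415 [-0.8223  0.2715 -3.2355]
knuckle [0.5665 0.036  0.1585] err to bore [-0.0005  0.001 ]
pred knuckle wrist [320.7448  32.6283] bore [318.3357  57.754 ] side bore [296.2408 220.9024]
```

View pics/v9.png

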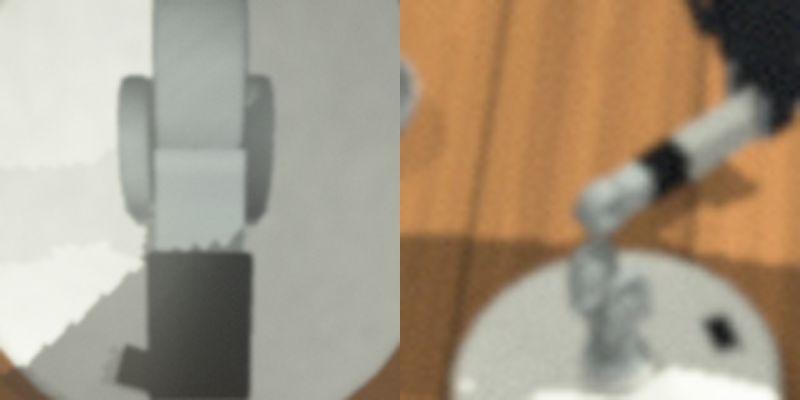

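The wrist view shows the knuckle (columns 301.6–338.4) over the slot, with the cheeks centred at 318.2. I shift 0.8 mm and lower in.

servo_tool --slide '[[-0.0003,0.0008,-0.008],[-0.0003,0.0008,-0.016],[-0.0003,0.0008,-0.023],[-0.0003,0.0008,-0.029],[-0.0003,0.0008,-0.034],[-0.0003,0.0008,-0.037],[-0.0003,0.0008,-0.037]]' --angular '[[0,0,0],[0,0,0],[0,0,0],[0,0,0],[0,0,0],[0,0,0],[0,0,0]]' --gripper '[1,1,1,1,1,1,1]'

```text
t: 18.27
ee_pos: [0.4899, -0.0323, 0.1315]
orientation: [[0.734, 0.68, -0.001], [0.68, -0.734, 0.0], [-0.001, -0.001, -1.0]]
ft_force: [0.4, -0.1, -1.8]
opening: 0.171
finger_force: 59.8
```

servo_tool --slide '[[0,0,-0.004],[0,0,-0.008],[0,0,-0.012],[0,0,-0.015],[0,0,-0.017],[0,0,-0.0175],[0,0,-0.0175],[0,0,-0.0175]]' --angular '[[0,0,0],[0,0,0],[0,0,0],[0,0,0],[0,0,0],[0,0,0],[0,0,0],[0,0,0]]' --gripper '[1,1,1,1,1,1,1,1]'

```text
t: 18.93
ee_pos: [0.4904, -0.0324, 0.1149]
orientation: [[0.734, 0.679, 0.0], [0.679, -0.734, -0.0], [0.0, 0.0, -1.0]]
ft_force: [0.4, -0.3, -2.8]
opening: 0.176
finger_force: 59.8
```

Run:
```python
from armfit import *
s=monitor.observe(); R=np.array(s['orientation']);c=np.array(s['ee_pos']); print(s['t'],c,'yaw',np.degrees(np.arctan2(R[1,0],R[0,0])),max(abs(np.array(s['qd']))),s['ft_force'],s['torque'])
im=save('wrist','wq.png');kn=c+R@[.1033,-.0003,.0108];print('knuckle',kn,'err',np.array([.566,.037,.104])-kn)
side=save('side','sq.png')
for cam in('wrist','side'):
  for k in('knuckle','bracket_bore'): print(cam,k,[(round(r['score'],2),r['at'],atz(cam,r['at'],.104,s)) for r in spot_point(k,cam)[:3]])
print('bore pred',proj('wrist',[.566,.037,.104],s),proj('side',[.566,.037,.104]))
cw=cv2.resize(im[0:160,240:400],(400,400),interpolation=cv2.INTER_CUBIC)
p=proj('side',kn).astype(int);cs=cv2.resize(side[p[1]-25:p[1]+25,p[0]-25:p[0]+25],(400,400),interpolation=cv2.INTER_CUBIC)
cv2.imwrite('pics/v10.png',np.hstack([cw,cs])[:,:,::-1])
```

```text
18.9333 [ 0.4904 -0.0324  0.1149] yaw 42.80396051554821 0.2058384252788534 [ 0.4277 -0.2787 -2.8053] [ 0.0185 -0.0076 -0.0036]
knuckle [0.566  0.038  0.1041] err [-0.     -0.001  -0.0001]
wrist knuckle [(0.97, [312.2, 31.5], array([0.5642, 0.0406, 0.104 ]))]
wrist bracket_bore []
side knuckle [(0.85, [297.0, 222.5], array([0.5636, 0.0422, 0.104 ]))]
side bracket_bore [(0.87, [295.1, 218.3], array([0.5697, 0.0285, 0.104 ])), (0.77, [237.2, 285.5], array([0.6866, 0.2345, 0.104 ])), (0.58, [298.8, 325.1], array([0.5356, 0.3267, 0.104 ]))]
bore pred [321.8255  34.723 ] [296.2408 220.9024]
```

View pics/v10.png

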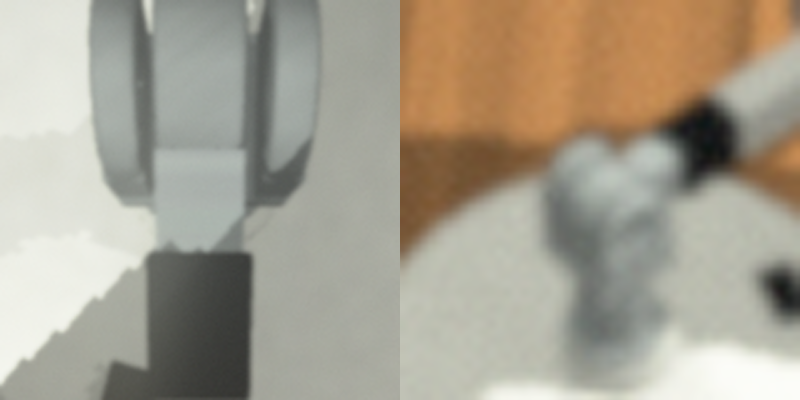

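The knuckle is inside the slot at the right height. Its centre (column 319.8) sits about 1 mm to the left of the cheeks' centre (322), so I'll nudge it and cross-check the fore-aft position against the bracket's visible lower corners at about (290,82) and (354,82).

Run:
```python
from armfit import *
s=monitor.observe(); a=np.radians(42.8);B=np.array([[np.cos(a),-np.sin(a)],[np.sin(a),np.cos(a)]])
for z in(.074,.08):
  for y in(.017,-.017):
    q=B@[-.014,y]+[.566,.037]; print(z,y,proj('wrist',[*q,z],s))
im=cv2.imread('pics/wq.png').astype(int)
for x in(292,296,348,352):
    d=np.abs(np.diff(im[60:110,x-1:x+2].mean(1),axis=0)).sum(1);print(x,[(60+k,round(d[k])) for k in np.argsort(-d)[:4]])
```

```text
0.074 0.017 [288.1839  80.5497]
0.074 -0.017 [354.1547  80.5023]
0.08 0.017 [286.9823  79.1128]
0.08 -0.017 [355.5382  79.0638]
292 [(np.int64(82), 77), (np.int64(107), 63), (np.int64(106), 61), (np.int64(81), 58)]
296 [(np.int64(82), 73), (np.int64(81), 52), (np.int64(83), 35), (np.int64(105), 34)]
348 [(np.int64(82), 70), (np.int64(81), 54), (np.int64(68), 38), (np.int64(67), 36)]
352 [(np.int64(81), 60), (np.int64(82), 59), (np.int64(67), 45), (np.int64(66), 43)]
```

servo_tool --slide '[[0.0006,-0.0007,0],[0.0006,-0.0007,0],[0.0006,-0.0007,0],[0.0006,-0.0007,0],[0.0006,-0.0007,0],[0.0006,-0.0007,0]]' --angular '[[0,0,0],[0,0,0],[0,0,0],[0,0,0],[0,0,0],[0,0,0]]' --gripper '[1,1,1,1,1,1]'

```text
t: 19.73
ee_pos: [0.4909, -0.0331, 0.1148]
orientation: [[0.734, 0.68, -0.0], [0.68, -0.734, -0.0], [-0.0, -0.0, -1.0]]
ft_force: [0.5, -0.0, -2.5]
opening: 0.171
finger_force: 59.8
```

Run:
```python
from armfit import *
s=monitor.observe(); R=np.array(s['orientation']);c=np.array(s['ee_pos']); im=save('wrist','wr.png').astype(int); kn=c+R@[.1035,-.0003,.0108]
print(s['t'],c,'knuckle',kn,s['ft_force'],max(abs(np.array(s['qd']))))
for y in(20,30,40): 
    d=np.abs(np.diff(im[y-1:y+2,265:380].mean(0),axis=0)).sum(1);print(y,[(265+k,round(d[k])) for k in range(1,113) if d[k]>18 and d[k]>=d[k-1] and d[k]>d[k+1]])
```

```text
19.7333 [ 0.4909 -0.0331  0.1148] knuckle [0.5666 0.0375 0.104 ] [ 0.4777 -0.0444 -2.4863] 0.09263877579139189
20 [(272, 79), (290, 51), (297, 24), (301, 43), (337, 46), (347, 48), (363, 19), (366, 26)]
30 [(272, 71), (290, 61), (301, 46), (337, 54), (347, 52), (363, 27), (365, 22)]
40 [(273, 79), (290, 52), (301, 47), (337, 59), (346, 49), (362, 21), (365, 23)]
```

servo_tool --slide '[[-0.0009,-0.0008,0],[-0.0009,-0.0008,0],[-0.0009,-0.0008,0],[-0.0009,-0.0008,0],[-0.0009,-0.0008,0],[-0.0009,-0.0008,0],[-0.0009,-0.0008,0],[-0.0009,-0.0008,0]]' --angular '[[0,0,0],[0,0,0],[0,0,0],[0,0,0],[0,0,0],[0,0,0],[0,0,0],[0,0,0]]' --gripper '[1,1,1,1,1,1,1,1]'

```text
t: 20.45
ee_pos: [0.49, -0.0339, 0.1148]
orientation: [[0.734, 0.679, 0.0], [0.679, -0.734, -0.0], [-0.0, 0.0, -1.0]]
ft_force: [-0.1, -0.1, -3.3]
opening: 0.172
finger_force: 59.8
```

Run:
```python
from armfit import *
s=monitor.observe(); R=np.array(s['orientation']);c=np.array(s['ee_pos']); im=save('wrist','wz.png').astype(int); kn=c+R@[.1035,-.0003,.0108]
print(s['t'],c,'knuckle',kn,s['ft_force'],max(abs(np.array(s['qd']))))
d=np.abs(np.diff(im[29:32,265:380].mean(0),axis=0)).sum(1);print([(265+k,round(d[k])) for k in range(1,113) if d[k]>18 and d[k]>=d[k-1] and d[k]>d[k+1]])
for x in(292,350):
    d=np.abs(np.diff(im[60:110,x-1:x+2].mean(1),axis=0)).sum(1);print(x,[(60+k,round(d[k])) for k in np.argsort(-d)[:3]])
print(proj('wrist',[*(kn[:2]-.014*R[:2,0]),.074],s))
```

```text
20.45 [ 0.49   -0.0339  0.1148] knuckle [0.5658 0.0366 0.104 ] [-0.078  -0.0714 -3.2668] 0.13055285820185566
[(273, 74), (290, 57), (294, 29), (301, 45), (337, 54), (340, 24), (347, 50), (363, 25), (365, 23)]
292 [(np.int64(79), 76), (np.int64(80), 54), (np.int64(106), 46)]
350 [(np.int64(79), 69), (np.int64(78), 51), (np.int64(62), 41)]
[319.7905  78.6978]
```

```bash
python3 -c "
from cell import bot
print(bot.hand_in())"
```

```text
the job is handed in; nothing more can be done
None
```

I handed the job in at 20.5 s: the bracket is fully home on the small base's spigot and released, and the lamp arm is held still between its cheeks, clear of the bench. By the camera fits, the holes line up to within about 1 mm.

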